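# Load the reagent carrier by bottle size

### The job

Please pack the four reagent bottles in front of the keyboard into the white carrier: the two large ones first, one in each of the two wide openings, which lie in opposite corners so that the light carrier stays evenly loaded, and only then the two smaller brown bottles, one in each narrow opening. Set every bottle down gently and upright on the carrier's floor, and do not shove or tip the carrier along the way. The flask and the cotton jar that stand among the bottles are not reagent bottles: leave them where they are.

Things in the scene. Friction and masses are not known exactly. Their poses are not given: they have to be found in the camera images.
- bottle_clear_center (a point): Large reagent bottle of clear glass with a blue screw cap, colourless contents and a paper label, body 68 mm in diameter up to a height of 98 mm, 132 mm tall in all, about 380 g. Its round screw cap, 45 mm in diameter, is fast and takes up the top 32 mm; it can be lifted by the cap. The point is at its axis, half-way up; z is its upright axis. The underside is 66 mm below the point.
- bottle_beige_center (a point): Large reagent bottle of clear glass with a blue screw cap, beige contents and a paper label, body 68 mm in diameter up to a height of 98 mm, 132 mm tall in all, about 360 g. Its round screw cap, 45 mm in diameter, is fast and takes up the top 32 mm; it can be lifted by the cap. The point is at its axis, half-way up; z is its upright axis. The underside is 66 mm below the point.
- bottle_amber_mid_center (a point): Smaller reagent bottle, brown (amber) with a black screw cap and a paper label, body 54 mm in diameter up to a height of 79 mm, 104 mm tall in all, about 220 g. Its round screw cap, 38 mm in diameter, is fast and takes up the top 24 mm; it can be lifted by the cap. The point is at its axis, half-way up; z is its upright axis. The underside is 52 mm below the point.
- bottle_amber_small_center (a point): Smallest reagent bottle, brown (amber) with a red screw cap and a paper label, body 44 mm in diameter up to a height of 65 mm, 86 mm tall in all, about 120 g. Its round screw cap, 33 mm in diameter, is fast and takes up the top 20 mm; it can be lifted by the cap. The point is at its axis, half-way up; z is its upright axis. The underside is 43 mm below the point.
- carrier: Loose white tray, 300 g, 194 x 194 mm, 52 mm high; on its +y and -y sides hand rails stand 27 mm out, flush with the top. Its 8 mm deck has four round openings: two WIDE, 86 mm across, centred at x, y = (+47, +47) and (-47, -47) mm, two NARROW, 70 mm, at (+47, -47) and (-47, +47). Flat floor below, 4 mm over the worktop. Origin: centre of the underside; x, y along its sides, z up; at any yaw.
- flask_center (a point): Conical glass flask with beige contents and a white plug, 82 mm wide at the foot, narrowing to a 38 mm neck from 94 mm up, 157 mm tall. A bystander that stands among the bottles. The point is at its axis, half-way up; z is its upright axis.
- jar_center (a point): Squat straight-sided jar of cotton balls with a white lid as wide as the jar, 62 mm in diameter, 80 mm tall. A bystander that stands among the bottles. The point is at its axis, half-way up; z is its upright axis.
Mind the look-alikes: they are no part of the job. Leave any purple look-alike of the part that bears bottle_beige_center alone.

How it is judged:
By the outcome, as a careful person would: the job done as asked, in the order asked, and still so for the second after the job is handed in, with the robot touching nothing.
It also fails if it takes over 104 s, if anything falls off the work surface, if the arm or the gripper's body presses on something with over 40 N, if the wrist force passes 120 N, or if a joint passes its speed limit or range.

### The arm

A 6-joint arm with a two-finger parallel gripper is mounted at the origin on a cart in front of the work surface, level with it; the furniture and walls round the work are solid. World frame = base frame: x ahead of the robot, y to its left, z up, the work surface at z = 0. Lengths are in m, angles in rad, forces in N, time in s.
With the tool pointing down it reaches from about 0.225 to 0.875 m from the base axis. Payload 3.4 kg.
Tool frame: the origin (TCP) lies at the very end of the fingers, on their centre line; the grasp point (between the pads) lies 19 mm behind it; z points along the fingers, y is the direction in which the jaws open and shut (so a half turn about z gives the same grasp; the last joint's range is limited). The gripper opens to 85 mm and grips with 20 to 120 N. Pads are 22 mm wide; open, the fingers measure 114 mm over their backs; the gripper's body (76 mm by 85 mm) begins 54 mm behind the grasp point. The pads swing forward as they close: fully open they stand 13 mm farther back than shut.
Start: joints at [-1.287, 0.276, 1.505, -0, 1.361, -0.121], TCP at [0.226, -0.529, 0.231] pointing down, gripper open.
Joint ranges: [-2.89, 2.89], [-0.75, 2.08], [0.22, 2.7], [-1.18, 4.32], [0.11, 2.71], [-2.7, 2.7]. Speed limits (rad/s): [2.57, 2.57, 3.14, 3.14, 3.14, 3.14].

### API

Orientations are given as a unit quaternion [w, x, y, z].
In Python, from rig import manip, eyes gives the robot as it stands. The module is installed in compiled form; this text tells all that it offers.
- The arm moves only by the tool servo_tool, never from a script. Its argument "deltas" is one flat list of numbers, 6 for each row, row after row: the shift along the tool's x, y, z in cm, then the turn, a rotation vector about the tool's x, y, z in degrees. A call has 1 to 20 rows; each row shifts and turns the pose as measured when the row begins, along the tool's axes as they then stand; what a row does not reach is not made up. A row lasts 1/10 s, in which the tool goes at most 50 mm and 8.59 degrees, less where a joint would pass 70% of its speed; a pose out of reach is approached as far as the arm can. A call with a gripper value outside its range is refused whole. "jaw" is the finger opening in cm, from 0 to 8.54, set as the call begins (left out, the last holds). The fingers move at their own pace and stop on an object; "grip_force" is the grip in N (left out, the last holds). Time passes only in rows, so rows that do not move let the fingers close. It gives the time, the measured TCP pose, the force and the opening at its end, in the units of the state.
- manip.get_state(): the state, without advancing time (a new reading comes with each control period).
- eyes.get_image(name): name is "side" or "top" or "wrist"; returns (picture, depth): 420x560x3 uint8, red, green, blue; 420x560 float32, m along the optical axis (not along the pixel's ray), 0 where there is no reading.
- eyes.get_calibration(name): a dict with "camera_matrix" (3x3 intrinsics, pixels), "distortion" ([k1, k2, p1, p2, k3] as OpenCV has them; the pictures are not rectified), "rvec" (rotation vector, rad) and "tvec" (3), from world to camera coordinates, as OpenCV has them. Camera axes: x right, y down, z forward; pixel columns grow to the right and rows downward; lengths in m; the calibration is good to about 2 mm. A picture is of the moment at which its call begins: read the wrist's pose just before it. get_calibration takes no time and is no camera call; for the wrist camera it gives the pose at the moment of the call.
- manip.sign_off(): hands the job in, once; it reports no verdict.
The state is a dict: "clock": time; "qpos": joint angles; "qd": joint speeds; "effort": joint torques, N m; "position": TCP position; "ee_rot": TCP orientation; "contact_force": force on the tool from outside, world axes, zero at the start; "moment": the same for the moment, N m; "width": finger opening in m.
Only numpy, scipy, OpenCV 4.12 (cv2) and the standard library are available. Lean on these libraries where they do the work, as an engineer would, in place of code of your own. Each camera call takes 0.05 s, during which the arm holds its last target.

## Working session

There is one attempt and no reset: what is moved stays moved. The work goes in short steps, Python scripts to look and compute and a tool call to move; the robot and the scene stay as the last step left them, time stands still between calls to the robot, and variables do not carry over. Pictures are saved under pics/ and viewed, and the job is handed in when it is done.

Besides the shell and the picture viewer there is one more tool, called as name(argument=value, ...) on one line, values as JSON. servo_tool: Moves the arm, as the interface text tells. Its arguments: {"type":"object","properties":{"deltas":{"type":"array","items":{"type":"number"}},"jaw":{"type":"number"},"grip_force":{"type":"number"}},"required":["deltas"]}

```bash
mkdir -p pics; cat > h.py <<'E'
import numpy as np, cv2
from rig import manip, eyes
def snap(n,f):
    c=eyes.get_calibration(n); im,d=eyes.get_image(n)
    cv2.imwrite('pics/'+f+'.png',im[:,:,::-1]); np.savez('pics/'+f+'.npz',im=im,d=d,**{k:np.array(v) for k,v in c.items()})
    return im,d,c
def load(f):
    z=np.load('pics/'+f+'.npz'); return z['im'],z['d'],{k:z[k] for k in('camera_matrix','distortion','rvec','tvec')}
def ray(c,uv):
    uv=np.array(uv,float).reshape(-1,1,2)
    p=cv2.undistortPoints(uv,np.array(c['camera_matrix']),np.array(c['distortion'])).reshape(-1,2)
    R=cv2.Rodrigues(np.array(c['rvec'],float))[0]; t=np.array(c['tvec'],float).ravel()
    d=np.c_[p,np.ones(len(p))]@R; return -R.T@t,d
def onz(c,uv,z):
    o,d=ray(c,uv); return o+d*((z-o[2])/d[:,2])[:,None]
def cloud(d,c):
    h,w=d.shape; u,v=np.meshgrid(np.arange(w),np.arange(h))
    o,r=ray(c,np.c_[u.ravel(),v.ravel()]); return (o+r*d.reshape(-1,1)).reshape(h,w,3)
E
python3 - <<'E'
from h import *
for n in('side','top','wrist'): snap(n,n+'0')
s=manip.get_state(); print(s)
for n in('side','top','wrist'):
  c=eyes.get_calibration(n);R=cv2.Rodrigues(np.array(c['rvec'],float))[0];print(n,-R.T@np.array(c['tvec']).ravel(),R[2])
E
```

```text
{'clock': 0.15, 'qpos': array([-1.28702483e+00,  2.76417691e-01,  1.50583618e+00, -2.89537064e-05,
        1.36068032e+00, -1.20995743e-01]), 'qd': array([ 0.0007889 , -0.00116306, -0.00443559, -0.0007817 , -0.00052502,
        0.00065565]), 'effort': array([ 1.28447329e-03, -4.17145836e+01, -2.46034706e+01, -1.52097273e-04,
        7.54547917e-03, -2.12225996e-05]), 'position': array([ 0.22631597, -0.52816624,  0.23065914]), 'ee_rot': array([-6.67396653e-04,  9.79589412e-01,  2.01007794e-01, -6.86416972e-05]), 'contact_force': array([ 0.40016459, -0.44550057, -0.45917827]), 'moment': array([-0.01555861, -0.01502127, -0.02824365]), 'width': 0.08568080311701026}
side [-0.10716287 -1.09011367  0.53174737] [ 0.45706429  0.81975454 -0.34510103]
top [ 0.36790535 -0.04484719  1.1674299 ] [ 0.09678194 -0.00339255 -0.99529983]
wrist [ 0.3042917  -0.4949349   0.37424149] [-0.30065397 -0.12711444 -0.94522437]
```

View pics/side0.png

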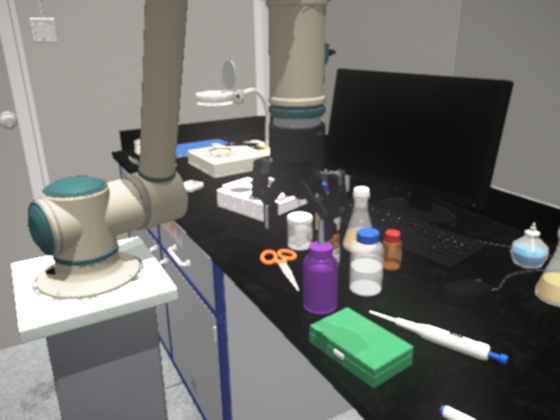

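View pics/top0.png

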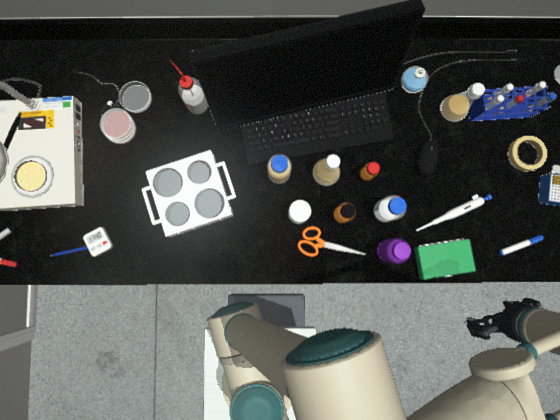

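View pics/wrist0.png

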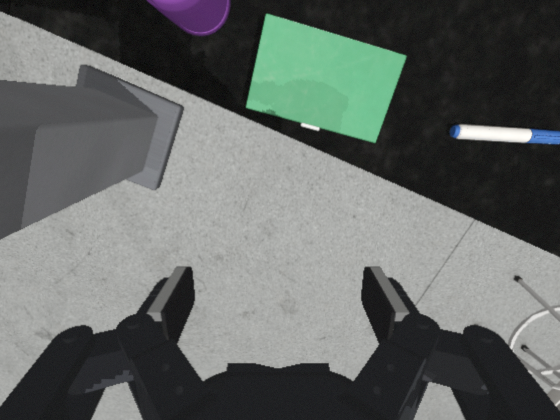

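```bash
python3 - <<'E'
from h import *
im,d,c=load('top0')
P=cloud(d,c)
cv2.imwrite('pics/crop1.png',cv2.resize(im[130:290,130:430][:,:,::-1],None,fx=2.6,fy=2.6,interpolation=3))
hsv=cv2.cvtColor(im,cv2.COLOR_RGB2HSV)
for n,(u,v) in dict(beige=(280,161),clear=(397,206),amid=(345,212),asm=(373,168),purple=(397,250),flask=(333,162),jar=(299,211),carr=(190,193)).items():
    w=P[v-14:v+15,u-14:u+15].reshape(-1,3); z=w[:,2]; zt=np.percentile(z,97)
    print(n,hsv[v,u],d[v,u],P[v,u].round(3),'ztop',zt.round(3))
# heights table
for v,u in((120,60),(270,200),(260,300),(120,220)): print(P[v,u])
E
```

```text
beige [109 184 223] 1.0527912 [ 0.606 -0.058  0.133] ztop 0.133
clear [109 185 230] 1.0453063 [ 0.486 -0.364  0.13 ] ztop 0.133
amid [80 61 25] 1.0668943 [ 0.473 -0.232  0.106] ztop 0.105
asm [  1 177 231] 1.1012219 [ 0.597 -0.315  0.084] ztop 0.086
purple [139 139 220] 1.0363456 [ 0.371 -0.361  0.128] ztop 0.133
flask [ 60   1 253] 1.02974 [ 0.598 -0.195  0.156] ztop 0.156
jar [ 90   1 252] 1.0911422 [ 0.479 -0.11   0.082] ztop 0.082
carr [ 90   1 252] 1.1272945 [0.535 0.195 0.05 ] ztop 0.055
[0.7471768  0.57116785 0.055825  ]
[0.31685022 0.17311482 0.00074063]
[ 0.34417154 -0.11669046 -0.00227167]
[0.7086905  0.09673469 0.16070094]
```

View pics/crop1.png

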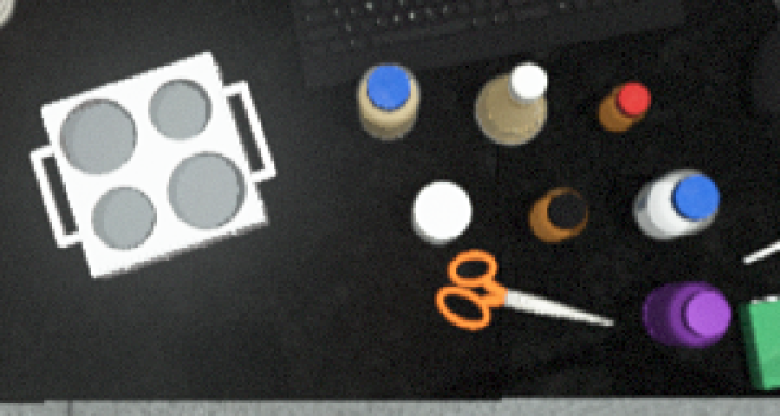

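The enlarged crop confirms the four reagent bottles in top0: beige contents with blue cap (280,161), clear with blue cap (397,206), amber with black cap (345,212), and amber with red cap (373,168). The purple bottle at (397,250) is the look-alike. The flask (333,162) and the jar (299,211) are bystanders. The wide openings are at upper left (167,182) and lower right (209,203).

```bash
cat > m.py <<'E'
from h import *
def measure(f,caps=True):
    im,d,c=load(f); P=cloud(d,c); hsv=cv2.cvtColor(im,cv2.COLOR_RGB2HSV); out={}
    def circ(mask,z,lab,sub):
        cs,_=cv2.findContours(mask.astype(np.uint8),cv2.RETR_EXTERNAL,cv2.CHAIN_APPROX_NONE)
        if not cs: print(lab,'none');return
        k=max(cs,key=cv2.contourArea); 
        Q=onz(c,k.reshape(-1,2),z)[:,:2]; (x,y),r=cv2.minEnclosingCircle((Q*1000).astype(np.float32))
        M=cv2.moments(k); m=onz(c,[[M['m10']/M['m00'],M['m01']/M['m00']]],z)[0,:2]
        out[lab]=m; print(lab,'centroid',(m*1000).round(1),'encl',round(x,1),round(y,1),'r',round(r,1))
    def win(m,u,v,s=22):
        w=np.zeros(m.shape,bool); w[v-s:v+s,u-s:u+s]=True; return m&w
    Z=P[:,:,2]
    if caps:
        for lab,u,v,z in(('beige',280,161,.132),('clear',397,206,.132),('amid',345,212,.104),('asm',373,168,.086),('purple',397,250,.132),('flask',333,162,.157),('jar',299,211,.080)):
            circ(win(abs(Z-z)<.008,u,v),z,lab,0)
    w=((hsv[:,:,1]<40)&(hsv[:,:,2]>225)).astype(np.uint8)
    w=win(w>0,190,193,55).astype(np.uint8)
    cs,h=cv2.findContours(w,cv2.RETR_CCOMP,cv2.CHAIN_APPROX_NONE)
    for k,hh in zip(cs,h[0]):
        if hh[3]>=0 and cv2.contourArea(k)>150:
            Q=onz(c,k.reshape(-1,2),.052)[:,:2]; e=cv2.fitEllipse((Q*1000).astype(np.float32)); print('hole',np.round(e[0],1),np.round(e[1],1),k.reshape(-1,2).mean(0).round(0))
    return out
if __name__=='__main__':
    import sys; measure(sys.argv[1])
E
python3 m.py top0
```

```text
beige centroid [599.6 -55.9] encl 599.6 -56.3 r 22.6
clear centroid [ 485.6 -365. ] encl 485.6 -364.8 r 23.1
amid centroid [ 476.1 -239.1] encl 475.9 -239.6 r 19.2
asm centroid [ 596.6 -315.6] encl 596.9 -315.3 r 17.2
purple centroid [ 370.1 -372.3] encl 371.7 -372.0 r 22.8
flask centroid [ 599.8 -194.4] encl 598.9 -194.2 r 17.8
jar centroid [ 479.2 -112.2] encl 479.1 -112.0 r 30.5
hole [476.7 229.9] [71.7 72.9] [177. 213.]
hole [501.6 300. ] [ 21.8 124.8] [152. 205.]
hole [506.3 140.7] [88.4 88.7] [209. 203.]
hole [566.1 259.3] [87.3 88.9] [167. 182.]
hole [569.5  99.4] [ 23.1 121.1] [224. 181.]
hole [595.8 170.3] [72. 73.] [199. 172.]
```

```bash
python3 - <<'E'
from h import *
im,d,c=load('top0'); P=cloud(d,c)
m=(P[:,:,2]>.12)&(d>0)&(P[:,:,0]>.62)&(P[:,:,0]<1.0)&(abs(P[:,:,1]+.1)<.35)
Q=P[m]
for y in np.arange(-.45,.26,.05):
    q=Q[abs(Q[:,1]-y)<.025]
    if len(q): i=q[:,0].argmin(); print(y.round(2),'minx',q[i].round(3),'maxz',q[:,2].max().round(3))
im,d,c=load('side0'); P=cloud(d,c)
q=P[75:200,330:500].reshape(-1,3); q=q[(q[:,2]>.1)&(q[:,0]>.6)]; print(len(q),q.min(0),q.max(0))
E
```

```text
-0.35 minx [ 0.801 -0.329  0.122] maxz 0.402
-0.3 minx [ 0.788 -0.276  0.126] maxz 0.402
-0.25 minx [ 0.777 -0.228  0.121] maxz 0.403
-0.2 minx [ 0.763 -0.176  0.122] maxz 0.401
-0.15 minx [ 0.751 -0.127  0.123] maxz 0.402
-0.1 minx [ 0.74  -0.075  0.123] maxz 0.401
-0.05 minx [ 0.62  -0.048  0.131] maxz 0.402
-0.0 minx [0.715 0.021 0.123] maxz 0.401
0.05 minx [0.701 0.075 0.125] maxz 0.401
0.1 minx [0.695 0.105 0.12 ] maxz 0.402
0.15 minx [0.764 0.127 0.39 ] maxz 0.394
0.2 minx [0.78  0.189 0.123] maxz 0.2
0.25 minx [0.864 0.227 0.172] maxz 0.172
19432 [ 0.60013013 -0.37018013  0.10018121] [1.05084872 0.59715747 0.39622299]
```

servo_tool(deltas=[0, 0, -2, 0, 0, 8, 0, 0, -2, 0, 0, 8, 0, 0, 0, 0, 0, 7.2], jaw=7.5, grip_force=60)

```text
clock: 0.45
position: [0.226, -0.527, 0.2697]
ee_rot: [-0.003, 1.0, -0.007, -0.001]
contact_force: [-0.6, 0.5, 0.3]
width: 0.075
```

```bash
python3 - <<'E'
from h import *
s=manip.get_state(); print(s['qpos'],s['position'],s['ee_rot'])
E
```

```text
[-1.28698115e+00  2.58616472e-01  1.43447139e+00  7.42611281e-06
  1.45509516e+00  2.98792139e-01] [ 0.22602109 -0.52701989  0.26974945] [-3.15741377e-03  9.99966529e-01 -7.48881318e-03 -9.42848162e-04]
```

servo_tool(deltas=[0, 0, 0, 0, 0, -8.3, 0, 0, 0, 0, 0, -8.3, 0, 0, 0, 0, 0, -8.3, 0, 0, 0, 0, 0, -8.3, 0, 0, 0, 0, 0, -8.3, 0, 0, 0, 0, 0, -8.3, 0, 0, 0, 0, 0, -8.3, 0, 0, 0, 0, 0, -8.3, 0, 0, 0, 0, 0, -8.3, 0, 0, 0, 0, 0, -8.3, 0, 0, 0, 0, 0, -8.3])

```text
clock: 1.55
position: [0.2254, -0.525, 0.2664]
ee_rot: [-0.006, 0.686, 0.728, 0.004]
contact_force: [0.4, 0.5, 0.1]
width: 0.075
```

```bash
cat > g.py <<'E'
# usage: g.py x y z (mm)  -> remaining deltas in tool axes, cm/deg ; desired yaw 90deg, straight down
from h import *
import sys
from scipy.spatial.transform import Rotation as Ro
s=manip.get_state(); q=s['ee_rot']; R=Ro.from_quat([q[1],q[2],q[3],q[0]])
T=Ro.from_matrix(np.array([[0,1,0],[1,0,0],[0,0,-1.]]))
t=np.array([float(a) for a in sys.argv[1:4]])/1000
print('pos',(s['position']*1000).round(1),'delta cm',(R.inv().apply(t-s['position'])*100).round(2),'rot deg',np.degrees((R.inv()*T).as_rotvec()).round(2),'w',round(s['width']*1000,1),'F',np.round(s['contact_force'],1),'t',round(s['clock'],2))
E
python3 g.py 485.6 -365 200
```

```text
pos [ 225.4 -525.   266.4] delta cm [14.32 26.95  6.75] rot deg [-0.2  -0.78  3.43] w 75.0 F [0.4 0.5 0.1] t 1.55
```

servo_tool(deltas=[1.6, 3, 0.4, 0, -0.4, 1.7, 1.6, 3, 0.4, 0, -0.4, 1.7, 1.6, 3, 0.4, 0, 0, 0, 1.6, 3, 0.4, 0, 0, 0, 1.6, 3, 0.4, 0, 0, 0, 1.6, 3, 0.4, 0, 0, 0, 1.6, 3, 0.4, 0, 0, 0, 1.6, 3, 0.4, 0, 0, 0, 1.5, 3, 0, 0, 0, 0])

```text
clock: 2.45
position: [0.4984, -0.3762, 0.2284]
ee_rot: [-0.004, 0.71, 0.704, -0.003]
contact_force: [-0.6, -0.5, -0.0]
width: 0.075
```

```bash
python3 g.py 485.6 -365 200; python3 -c "
from h import *
snap('wrist','wrist1')"
```

```text
pos [ 498.4 -376.2  228.4] delta cm [ 1.11 -1.26  2.85] rot deg [-0.52 -0.08 -0.43] w 75.0 F [-0.6 -0.5 -0. ] t 2.45
```

View pics/wrist1.png

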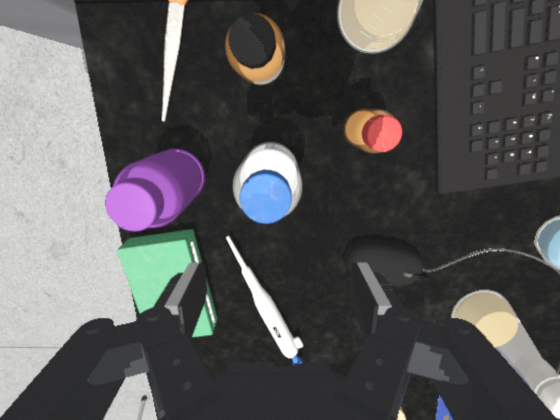

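The wrist view shows the clear bottle's blue cap at (265,196), with purple at (135,205) to its left and amber black at (250,42). I'll cross-check the cap position by casting a ray from this view.

```bash
cat > w.py <<'E'
from h import *
import sys
def cap(f,lo,hi,z,c_hint=None,smin=90):
    im,d,c=load(f); hsv=cv2.cvtColor(im,cv2.COLOR_RGB2HSV); P=cloud(d,c)
    m=(abs(P[:,:,2]-z)<.006)&(d>0)
    if lo is not None: m&=(hsv[:,:,0]>=lo)&(hsv[:,:,0]<=hi)&(hsv[:,:,1]>smin)
    if c_hint: 
        u,v=np.meshgrid(np.arange(560),np.arange(420)); m&=np.hypot(u-c_hint[0],v-c_hint[1])<50
    k=max(cv2.findContours(m.astype(np.uint8),0,1)[0],key=cv2.contourArea)
    M=cv2.moments(k); uv=[[M['m10']/M['m00'],M['m01']/M['m00']]]
    p=onz(c,uv,z)[0]; Q=onz(c,k.reshape(-1,2),z)[:,:2]*1000; e=cv2.minEnclosingCircle(Q.astype(np.float32))
    print(np.round(uv,1),(p*1000).round(1),'encl',np.round(e[0],1),round(e[1],1))
E
python3 -c "
from w import *
cap('wrist1',100,118,.132)
cap('wrist1',0,8,.086,(382,134))
cap('wrist1',None,None,.104,(250,42))
cap('wrist1',130,150,.132,(135,205),50)
"; python3 g.py 485.6 -365 200
```

```text
[[265.2 197. ]] [ 487.4 -364.6  132. ] encl [ 487.2 -365. ] 22.8
[[383.2 133.1]] [ 597.1 -316.4   86. ] encl [ 597.  -316.7] 17.5
[[251.4  39.6]] [ 477.5 -240.8  104. ] encl [ 477.3 -241.4] 19.6
[[131.3 205.2]] [ 371.6 -371.4  132. ] encl [ 371.7 -371.7] 23.4
pos [ 503.7 -373.5  228.3] delta cm [ 0.83 -1.81  2.84] rot deg [-0.17 -0.23 -0.25] w 74.7 F [4.  0.2 0.6] t 2.5
```

servo_tool(deltas=[0.5, -1, 1, 0, 0, -0.2, 0.3, -0.7, 1.5, 0, 0, 0, 0, 0, 1.5, 0, 0, 0, 0, 0, 1.5, 0, 0, 0, 0, 0, 1, 0, 0, 0, 0, 0, 0.5, 0, 0, 0, 0, 0, 0, 0, 0, 0])

```text
clock: 3.2
position: [0.4882, -0.3625, 0.1538]
ee_rot: [-0.004, 0.705, 0.709, 0.001]
contact_force: [0.2, 0.5, 0.5]
width: 0.075
```

```bash
python3 g.py 486.5 -364.8 103
```

```text
pos [ 488.2 -362.5  153.8] delta cm [-0.26 -0.15  5.08] rot deg [-0.25 -0.34  0.31] w 75.0 F [0.2 0.5 0.5] t 3.2
```

servo_tool(deltas=[-0.25, -0.15, 1, -0.2, -0.3, 0.3, 0, 0, 1, 0, 0, 0, 0, 0, 1, 0, 0, 0, 0, 0, 1, 0, 0, 0, 0, 0, 1, 0, 0, 0, 0, 0, 0, 0, 0, 0])

```text
clock: 3.8
position: [0.487, -0.3661, 0.1007]
ee_rot: [0.001, 0.707, 0.707, -0.0]
contact_force: [-0.5, 1.0, 0.5]
width: 0.075
```

```bash
python3 g.py 486.5 -364.8 103
```

```text
pos [ 487.  -366.1  100.7] delta cm [ 0.13 -0.05 -0.23] rot deg [ 0.06  0.08 -0.04] w 75.0 F [-0.5  1.   0.5] t 3.8
```

Raise by 2 mm, then close.

servo_tool(deltas=[0.1, -0.05, -0.25, 0, 0, 0, 0, 0, 0, 0, 0, 0, 0, 0, 0, 0, 0, 0, 0, 0, 0, 0, 0, 0, 0, 0, 0, 0, 0, 0, 0, 0, 0, 0, 0, 0], jaw=4)

```text
clock: 4.4
position: [0.4868, -0.3652, 0.1034]
ee_rot: [0.001, 0.707, 0.707, -0.0]
contact_force: [0.1, -1.1, -1.4]
width: 0.0431
```

```bash
python3 g.py 486.5 -364.8 103
```

```text
pos [ 486.8 -365.2  103.4] delta cm [ 0.04 -0.03  0.04] rot deg [ 0.08  0.11 -0.03] w 43.1 F [ 0.1 -1.1 -1.4] t 4.4
```

servo_tool(deltas=[0, 0, 0, 0, 0, 0, 0, 0, 0, 0, 0, 0, 0, 0, 0, 0, 0, 0, 0, 0, -0.3, 0, 0, 0, 0, 0, -0.5, 0, 0, 0, 0, 0, -0.5, 0, 0, 0, 0, 0, -1, 0, 0, 0, 0, 0, 0, 0, 0, 0], jaw=2.5)

```text
clock: 5.2
position: [0.486, -0.3645, 0.1273]
ee_rot: [-0.0, 0.707, 0.707, -0.0]
contact_force: [0.8, 0.1, -3.1]
width: 0.0431
```

```bash
python3 g.py 486.5 -364.8 125;python3 -c "
from h import *
snap('side','side2')"
```

```text
pos [ 486.  -364.5  127.3] delta cm [-0.03  0.05  0.23] rot deg [-0.04 -0.   -0.03] w 43.1 F [ 0.8  0.1 -3.1] t 5.2
```

View pics/side2.png

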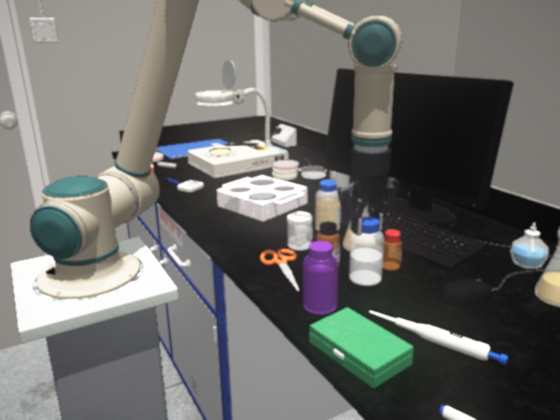

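servo_tool(deltas=[0, 0, -1, 0, 0, 0, 0, 0, -2, 0, 0, 0, 0, 0, -3, 0, 0, 0, 0, 0, -3, 0, 0, 0, 0, 0, -3, 0, 0, 0, 1, 0.15, -2.5, 0, 0, 0, 2, 0.3, -2, 0, 0, 0, 3, 0.4, -1, 0, 0, 0, 3.5, 0.45, 0, 0, 0, 0, 3.5, 0.45, 0, 0, 0, 0, 3.5, 0.45, 0, 0, 0, 0, 3.5, 0.45, 0, 0, 0, 0, 3.5, 0.45, 0, 0, 0, 0, 3.5, 0.45, 0, 0, 0, 0, 3.5, 0.45, 0, 0, 0, 0, 3.5, 0.45, 0, 0, 0, 0, 3.5, 0.45, 0, 0, 0, 0, 3, 0.4, 0, 0, 0, 0, 2, 0.3, 0, 0, 0, 0, 1, 0.15, 0, 0, 0, 0])

```text
clock: 7.25
position: [0.5432, 0.0863, 0.3192]
ee_rot: [0.002, 0.709, 0.705, 0.002]
contact_force: [-0.1, -1.0, -4.3]
width: 0.0432
```

```bash
python3 g.py 565.9 259.4 280
```

```text
pos [543.2  86.3 319.2] delta cm [17.33  2.15  3.93] rot deg [ 0.33  0.02 -0.33] w 43.2 F [-0.1 -1.  -4.3] t 7.25
```

servo_tool(deltas=[1.5, 0.2, 0, 0, 0, 0, 3, 0.4, 0.5, 0, 0, 0, 3.5, 0.4, 1, 0, 0, 0, 3.5, 0.4, 1, 0, 0, 0, 3, 0.4, 1, 0, 0, 0, 2, 0.3, 1, 0, 0, 0, 0.8, 0.1, 1, 0, 0, 0, 0, 0, 0.5, 0, 0, 0, 0, 0, 0, 0, 0, 0])

```text
clock: 8.15
position: [0.568, 0.2599, 0.2591]
ee_rot: [0.006, 0.71, 0.704, 0.0]
contact_force: [0.1, -0.4, -4.6]
width: 0.0429
```

```bash
python3 g.py 565.9 259.4 190;python3 -c "
from h import *
snap('top','top3');snap('wrist','wrist3')"; python3 g.py 565.9 259.4 190
```

```text
pos [568.  259.9 259.1] delta cm [ 0.   -0.27  6.91] rot deg [ 0.49  0.45 -0.54] w 42.9 F [ 0.1 -0.4 -4.6] t 8.15
pos [568.5 259.8 260.1] delta cm [ 0.01 -0.33  7.01] rot deg [ 0.59  0.39 -0.59] w 43.3 F [ 1.1 -0.2 -3.5] t 8.25
```

View pics/top3.png

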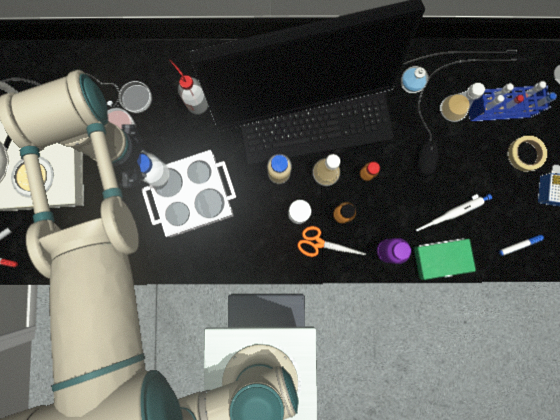

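View pics/wrist3.png

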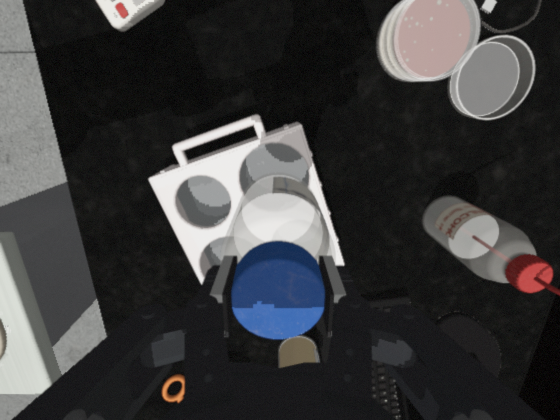

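```bash
python3 -c "
from w import *
im,d,c=load('wrist3')
hsv=cv2.cvtColor(im,cv2.COLOR_RGB2HSV)
P=cloud(d,c)
m=((abs(P[:,:,2]-.052)<.007)&(d>0)).astype(np.uint8)
cs,h=cv2.findContours(m,cv2.RETR_CCOMP,cv2.CHAIN_APPROX_NONE)
for k,hh in zip(cs,h[0]):
  if cv2.contourArea(k)>600:
    Q=onz(c,k.reshape(-1,2),.052)[:,:2]; e=cv2.fitEllipse((Q*1000).astype(np.float32)); print(hh[3],np.round(e[0],1),np.round(e[1],1),k.reshape(-1,2).mean(0))
cap('wrist3',100,118,.259+.0286)
"
```

```text
-1 [538.1 208.7] [201.7 250.2] [253.13733333 188.81733333]
7 [477.5 231.9] [67.6 69.5] [202.9025974  199.98051948]
7 [503.6 301.8] [ 18.9 123.9] [220.68862275 143.25149701]
-1 [737.9 408.8] [79.8 94.4] [435.31538462  35.11923077]
[[277.6 295.4]] [568.4 261.8 287.6] encl [568.3 260.6] 23.9
```

servo_tool(deltas=[0, -0.23, 0.5, 0.5, 0.4, -0.5, 0, 0, 1.5, 0, 0, 0, 0, 0, 2, 0, 0, 0, 0, 0, 2, 0, 0, 0, 0, 0, 1.5, 0, 0, 0, 0, 0, 1, 0, 0, 0, 0, 0, 0, 0, 0, 0])

```text
clock: 8.95
position: [0.5685, 0.2535, 0.1771]
ee_rot: [0.002, 0.71, 0.705, 0.004]
contact_force: [-0.0, -0.2, -3.5]
width: 0.0429
```

```bash
python3 g.py 566.2 259.7 107.5
```

```text
pos [568.5 253.5 177.1] delta cm [ 0.61 -0.3   6.96] rot deg [ 0.49 -0.12 -0.39] w 42.9 F [-0.  -0.2 -3.5] t 8.95
```

servo_tool(deltas=[0.55, -0.25, 0, 0.5, 0, -0.4, 0, 0, 0, 0, 0, 0, 0, 0, 0, 0, 0, 0])

```text
clock: 9.25
position: [0.5673, 0.2593, 0.1794]
ee_rot: [-0.0, 0.707, 0.707, 0.002]
contact_force: [-0.5, -0.3, -4.5]
width: 0.0431
```

```bash
python3 g.py 566.2 259.7 107.5
```

```text
pos [567.3 259.3 179.4] delta cm [ 0.02 -0.13  7.19] rot deg [ 0.16 -0.2   0.  ] w 43.1 F [-0.5 -0.3 -4.5] t 9.25
```

servo_tool(deltas=[0, -0.1, 0.5, 0.1, -0.2, 0, 0, 0, 1, 0, 0, 0, 0, 0, 1, 0, 0, 0, 0, 0, 1, 0, 0, 0, 0, 0, 1, 0, 0, 0, 0, 0, 1, 0, 0, 0, 0, 0, 0.5, 0, 0, 0, 0, 0, 0, 0, 0, 0])

```text
clock: 10.05
position: [0.5661, 0.2595, 0.1139]
ee_rot: [0.0, 0.707, 0.707, -0.0]
contact_force: [-0.2, -0.3, -3.5]
width: 0.0426
```

```bash
python3 g.py 566.2 259.7 107.5
```

```text
pos [566.1 259.5 113.9] delta cm [0.02 0.01 0.64] rot deg [0.03 0.03 0.04] w 42.6 F [-0.2 -0.3 -3.5] t 10.05
```

servo_tool(deltas=[0, 0, 0.2, 0, 0, 0, 0, 0, 0.2, 0, 0, 0, 0, 0, 0.1, 0, 0, 0, 0, 0, 0.05, 0, 0, 0, 0, 0, 0, 0, 0, 0])

```text
clock: 10.55
position: [0.5672, 0.2599, 0.1092]
ee_rot: [0.001, 0.707, 0.707, 0.001]
contact_force: [-0.0, -0.6, -4.7]
width: 0.0432
```

```bash
python3 g.py 566.2 259.7 107.5
```

```text
pos [567.2 259.9 109.2] delta cm [-0.02 -0.1   0.17] rot deg [ 0.18 -0.02  0.03] w 43.2 F [-0.  -0.6 -4.7] t 10.55
```

servo_tool(deltas=[0, -0.05, 0.1, 0.1, 0, 0, 0, 0, 0.1, 0, 0, 0, 0, 0, 0, 0, 0, 0])

```text
clock: 10.85
position: [0.567, 0.26, 0.1076]
ee_rot: [0.001, 0.707, 0.707, 0.001]
contact_force: [0.2, 0.9, -4.0]
width: 0.0429
```

```bash
python3 g.py 566.2 259.7 107.5
```

```text
pos [567.  260.  107.6] delta cm [-0.03 -0.08  0.01] rot deg [ 0.13 -0.04  0.04] w 42.9 F [ 0.2  0.9 -4. ] t 10.85
```

servo_tool(deltas=[0, 0, 0.12, 0, 0, 0, 0, 0, 0.05, 0, 0, 0, 0, 0, 0, 0, 0, 0])

```text
clock: 11.15
position: [0.5671, 0.2601, 0.1074]
ee_rot: [0.001, 0.707, 0.707, 0.002]
contact_force: [0.3, -0.6, -3.3]
width: 0.0431
```

```bash
python3 g.py 566.2 259.7 107.5
```

```text
pos [567.1 260.1 107.4] delta cm [-0.04 -0.09 -0.01] rot deg [ 0.19 -0.07  0.04] w 43.1 F [ 0.3 -0.6 -3.3] t 11.15
```

servo_tool(deltas=[0, 0, 0.2, 0, 0, 0, 0, 0, 0.2, 0, 0, 0])

```text
clock: 11.35
position: [0.5674, 0.2603, 0.1073]
ee_rot: [0.001, 0.707, 0.707, 0.002]
contact_force: [-2.5, -0.7, 11.3]
width: 0.0429
```

```bash
python3 g.py 566.2 259.7 107.5
```

```text
pos [567.4 260.3 107.3] delta cm [-0.06 -0.12 -0.02] rot deg [ 0.28 -0.11  0.04] w 42.9 F [-2.5 -0.7 11.3] t 11.35
```

servo_tool(deltas=[0, 0, 0, 0, 0, 0, 0, 0, 0, 0, 0, 0])

```text
clock: 11.55
position: [0.5676, 0.2603, 0.1076]
ee_rot: [0.001, 0.707, 0.707, 0.003]
contact_force: [-0.7, -0.4, -4.7]
width: 0.043
```

servo_tool(deltas=[0, 0, 0, 0, 0, 0, 0, 0, 0, 0, 0, 0, 0, 0, 0, 0, 0, 0, 0, 0, 0, 0, 0, 0, 0, 0, 0, 0, 0, 0, 0, 0, -0.5, 0, 0, 0, 0, 0, -1, 0, 0, 0, 0, 0, -2, 0, 0, 0, 0, 0, -3, 0, 0, 0, 0, 0, -2, 0, 0, 0], jaw=6)

```text
clock: 12.55
position: [0.5669, 0.26, 0.1948]
ee_rot: [0.001, 0.707, 0.707, 0.002]
contact_force: [0.4, 0.2, 0.4]
width: 0.0598
```

```bash
python3 g.py 599.6 -56.2 230;python3 -c "
from h import *
snap('wrist','wrist4')"; python3 g.py 599.6 -56.2 230
```

```text
pos [566.9 260.  194.8] delta cm [-31.62   3.26  -3.55] rot deg [ 0.22 -0.07  0.04] w 59.8 F [0.4 0.2 0.4] t 12.55
pos [568.6 260.5 198.2] delta cm [-31.67   3.11  -3.25] rot deg [ 0.54 -0.18  0.04] w 59.9 F [1.5 0.5 2.3] t 12.6
```

View pics/wrist4.png

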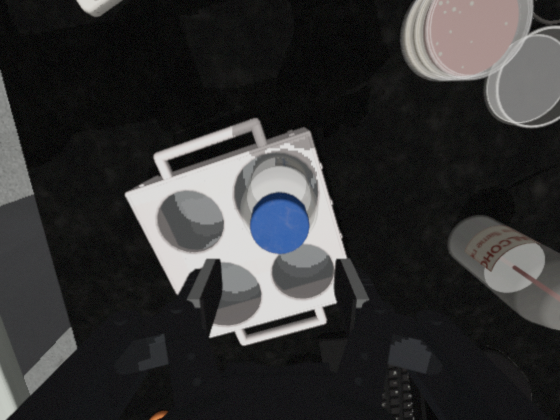

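Clear bottle's blue cap at (280,222) sits in the upper right wide opening, and the carrier looks unmoved. Next is the beige bottle.

servo_tool(deltas=[-1, 0, -1, 0.5, 0, 0, -2, 0, -1.5, 0, 0, 0, -3.5, 0, -1, 0, 0, 0, -4, 0, 0, 0, 0, 0, -4, 0, 0, 0, 0, 0, -4, 0.3, 0, 0, 0, 0, -4, 0.5, 0, 0, 0, 0, -3, 0.5, 0, 0, 0, 0, -2, 0.3, 0, 0, 0, 0, -1, 0.2, 0, 0, 0, 0, 0, 0, 0, 0, 0, 0], jaw=7.5)

```text
clock: 13.7
position: [0.5892, -0.0334, 0.2395]
ee_rot: [0.003, 0.706, 0.709, 0.006]
contact_force: [1.1, -0.5, 0.4]
width: 0.0749
```

```bash
python3 -c "
from h import *
snap('wrist','wrist5')
from w import *
cap('wrist5',100,118,.132)"; python3 g.py 599.6 -56.2 155
```

```text
[[288.9 227.3]] [601.4 -54.1 132. ] encl [601.6 -54.5] 23.1
pos [589.  -32.6 239.5] delta cm [-2.41  0.94  8.45] rot deg [ 0.74 -0.31  0.28] w 75.1 F [ 0.3 -0.7  0.4] t 13.75
```

View pics/wrist5.png

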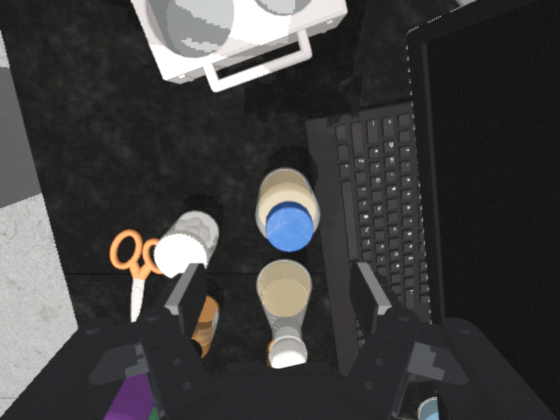

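The blue cap at (289,227) sits on beige contents, and the flask is at (287,300) and the jar at (185,245). This is the beige reagent bottle.

servo_tool(deltas=[-0.8, 0.4, 0.5, 0.7, -0.3, 0.3, -1, 0.4, 1.5, 0, 0, 0, -0.5, 0.2, 2, 0, 0, 0, 0, 0, 2, 0, 0, 0, 0, 0, 1.5, 0, 0, 0, 0, 0, 0.5, 0, 0, 0, 0, 0, 0, 0, 0, 0])

```text
clock: 14.45
position: [0.5998, -0.0525, 0.1513]
ee_rot: [-0.002, 0.705, 0.71, -0.001]
contact_force: [0.5, -0.7, -0.6]
width: 0.075
```

```bash
python3 g.py 600.2 -55.5 103
```

```text
pos [599.8 -52.5 151.3] delta cm [-0.31  0.06  4.83] rot deg [-0.21 -0.08  0.41] w 75.0 F [ 0.5 -0.7 -0.6] t 14.45
```

servo_tool(deltas=[-0.3, 0.05, 0.8, -0.2, 0, 0.4, 0, 0, 1, 0, 0, 0, 0, 0, 1, 0, 0, 0, 0, 0, 1, 0, 0, 0, 0, 0, 0.6, 0, 0, 0, 0, 0, 0.1, 0, 0, 0, 0, 0, 0, 0, 0, 0])

```text
clock: 15.15
position: [0.6015, -0.0556, 0.1034]
ee_rot: [0.001, 0.707, 0.707, 0.001]
contact_force: [0.0, -0.1, 0.5]
width: 0.0747
```

```bash
python3 g.py 600.2 -55.5 103
```

```text
pos [601.5 -55.6 103.4] delta cm [ 0.01 -0.13  0.04] rot deg [ 0.14 -0.05  0.03] w 74.7 F [ 0.  -0.1  0.5] t 15.15
```

servo_tool(deltas=[0, -0.1, 0, 0.1, 0, 0, 0, 0, 0, 0, 0, 0, 0, 0, 0, 0, 0, 0, 0, 0, 0, 0, 0, 0, 0, 0, 0, 0, 0, 0, 0, 0, 0, 0, 0, 0, 0, 0, 0, 0, 0, 0, 0, 0, 0, 0, 0, 0], jaw=2.5)

```text
clock: 15.95
position: [0.6014, -0.0557, 0.1045]
ee_rot: [0.001, 0.707, 0.707, 0.001]
contact_force: [0.6, -0.8, -1.0]
width: 0.0431
```

```bash
python3 g.py 600.2 -55.5 103
```

```text
pos [601.4 -55.7 104.5] delta cm [ 0.02 -0.12  0.15] rot deg [ 0.18 -0.02  0.04] w 43.1 F [ 0.6 -0.8 -1. ] t 15.95
```

servo_tool(deltas=[0, 0, -0.3, 0, 0, 0, 0, 0, -1, 0, 0, 0, 0, 0, -2, 0, 0, 0, 0, 0, -2.5, 0, 0, 0, 0, 0, -2.5, 0, 0, 0, 0.5, -0.3, -1.5, 0, 0, 0, 1.5, -0.8, -0.5, 0, 0, 0, 2.5, -1.3, 0, 0, 0, 0, 3, -1.5, 0, 0, 0, 0, 3, -1.5, 0, 0, 0, 0, 3, -1.5, 0, 0, 0, 0, 2, -0.8, 0, 0, 0, 0, 1, -0.4, 0, 0, 0, 0, 0, 0, 0, 0, 0, 0])

```text
clock: 17.35
position: [0.5061, 0.1198, 0.2096]
ee_rot: [-0.007, 0.707, 0.707, -0.003]
contact_force: [0.4, -0.3, -4.7]
width: 0.0426
```

```bash
python3 g.py 506.6 140.9 185
```

```text
pos [506.1 119.8 209.6] delta cm [2.1  0.08 2.47] rot deg [-0.83 -0.29 -0.02] w 42.6 F [ 0.4 -0.3 -4.7] t 17.35
```

servo_tool(deltas=[0.8, 0, 0.5, -0.8, -0.3, 0, 0.8, 0, 0.8, 0, 0, 0, 0.4, 0, 0.8, 0, 0, 0, 0, 0, 0.3, 0, 0, 0, 0, 0, 0, 0, 0, 0])

```text
clock: 17.85
position: [0.5069, 0.139, 0.1822]
ee_rot: [0.001, 0.708, 0.706, -0.001]
contact_force: [0.4, 0.1, -4.0]
width: 0.0429
```

```bash
python3 g.py 506.6 140.9 185;python3 -c "
from h import *
snap('wrist','wrist6')
snap('top','top6')"; python3 g.py 506.6 140.9 185; python3 m.py top6 | grep hole
```

```text
pos [506.9 139.  182.2] delta cm [ 0.19 -0.03 -0.28] rot deg [-0.03  0.16 -0.14] w 42.9 F [ 0.4  0.1 -4. ] t 17.85
pos [507.2 139.  182.8] delta cm [ 0.19 -0.06 -0.22] rot deg [ 0.02  0.15 -0.15] w 43.0 F [ 1.   0.1 -3.9] t 17.95
hole [569.   99.2] [ 23.8 121.3] [224. 181.]
```

View pics/wrist6.png

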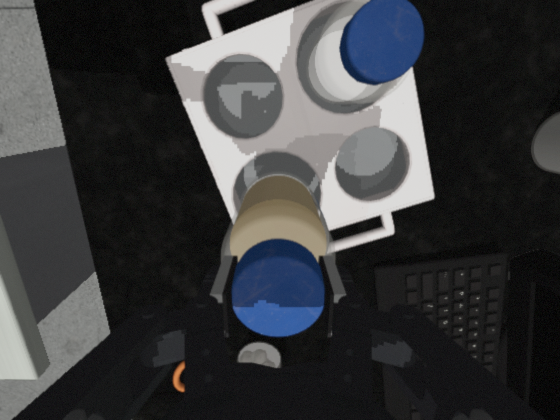

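servo_tool(deltas=[0.15, -0.05, 0.4, 0, 0.1, -0.1, 0, 0, 1, 0, 0, 0, 0, 0, 1, 0, 0, 0, 0, 0, 1, 0, 0, 0, 0, 0, 1, 0, 0, 0, 0, 0, 1, 0, 0, 0, 0, 0, 0.6, 0, 0, 0, 0, 0, 0, 0, 0, 0])

```text
clock: 18.75
position: [0.5069, 0.1396, 0.1171]
ee_rot: [0.0, 0.708, 0.706, -0.0]
contact_force: [0.5, 0.5, -3.5]
width: 0.043
```

```bash
python3 g.py 506.6 140.9 108.5
```

```text
pos [506.9 139.6 117.1] delta cm [ 0.14 -0.03  0.86] rot deg [-0.01  0.06 -0.13] w 43.0 F [ 0.5  0.5 -3.5] t 18.75
```

servo_tool(deltas=[0.1, 0, 0.3, 0, 0, 0, 0, 0, 0.3, 0, 0, 0, 0, 0, 0.1, 0, 0, 0, 0, 0, 0.1, 0, 0, 0, 0, 0, 0.1, 0, 0, 0, 0, 0, 0, 0, 0, 0])

```text
clock: 19.35
position: [0.5082, 0.1409, 0.1086]
ee_rot: [0.001, 0.708, 0.706, 0.001]
contact_force: [-0.6, 0.1, -4.5]
width: 0.0429
```

```bash
python3 g.py 506.6 140.9 108.5
```

```text
pos [508.2 140.9 108.6] delta cm [-0.   -0.16  0.01] rot deg [ 0.17  0.04 -0.12] w 42.9 F [-0.6  0.1 -4.5] t 19.35
```

servo_tool(deltas=[0, -0.1, 0.2, 0.15, 0, 0, 0, 0, 0.15, 0, 0, 0])

```text
clock: 19.55
position: [0.5086, 0.1409, 0.1083]
ee_rot: [0.002, 0.708, 0.706, 0.001]
contact_force: [-2.9, 0.1, 6.3]
width: 0.043
```

```bash
python3 g.py 506.6 140.9 108.5
```

```text
pos [508.6 140.9 108.3] delta cm [ 0.   -0.2  -0.02] rot deg [ 0.22  0.04 -0.11] w 43.0 F [-2.9  0.1  6.3] t 19.55
```

Contact with the floor is made. Release and rise.

servo_tool(deltas=[0, 0, 0, 0, 0, 0, 0, 0, 0, 0, 0, 0])

```text
clock: 19.75
position: [0.5089, 0.1409, 0.109]
ee_rot: [0.002, 0.708, 0.706, 0.002]
contact_force: [-0.2, -0.2, -3.0]
width: 0.043
```

servo_tool(deltas=[0, 0, 0, 0, 0, 0, 0, 0, 0, 0, 0, 0, 0, 0, 0, 0, 0, 0, 0, 0, 0, 0, 0, 0, 0, 0, 0, 0, 0, 0, 0, 0, -0.5, 0, 0, 0, 0, 0, -1, 0, 0, 0, 0, 0, -2, 0, 0, 0, 0, 0, -3, 0, 0, 0, 0, 0, -2, 0, 0, 0], jaw=6)

```text
clock: 20.75
position: [0.5081, 0.1409, 0.1974]
ee_rot: [0.001, 0.708, 0.706, 0.001]
contact_force: [0.5, 1.3, -0.3]
width: 0.0601
```

```bash
python3 -c "
from h import *
snap('wrist','wrist7')"; python3 g.py 476.8 -239.8 240
```

```text
pos [510.  141.2 200.5] delta cm [-38.1   -3.2   -3.99] rot deg [ 0.53 -0.01 -0.11] w 59.7 F [0.6 1.4 2.5] t 20.8
```

View pics/wrist7.png

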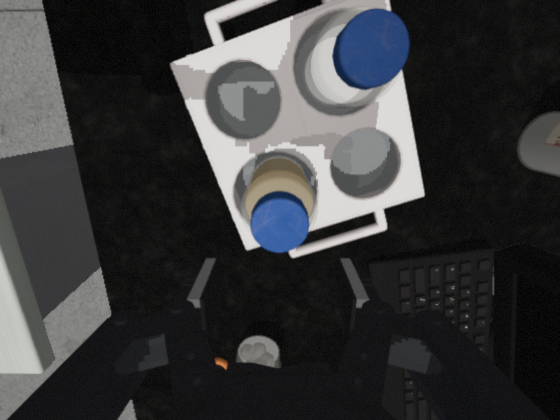

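Both large bottles now stand in the wide openings, with caps at (372,50) and (280,222). Next is the amber mid bottle with the black cap.

servo_tool(deltas=[-1, 0, -0.5, 0.5, 0, -0.1, -2, -0.2, -0.5, 0, 0, 0, -3.5, -0.3, 0, 0, 0, 0, -4, -0.4, 0, 0, 0, 0, -4, -0.4, 0, 0, 0, 0, -4, -0.4, 0, 0, 0, 0, -4, -0.4, 0, 0, 0, 0, -4, -0.4, 0, 0, 0, 0, -3, -0.3, 0, 0, 0, 0, -2, -0.2, 0, 0, 0, 0, -1, 0, 0, 0, 0, 0, 0, 0, 0, 0, 0, 0], jaw=6.5)

```text
clock: 22.0
position: [0.4763, -0.202, 0.2111]
ee_rot: [-0.001, 0.706, 0.708, -0.001]
contact_force: [0.3, 0.6, 0.4]
width: 0.0652
```

```bash
python3 -c "
from h import *
snap('wrist','wrist8')"; python3 g.py 476.8 -239.8 130
```

```text
pos [ 476.2 -201.1  211. ] delta cm [-3.87  0.08  8.1 ] rot deg [-0.22 -0.03  0.15] w 65.2 F [-0.3  0.3  0.4] t 22.05
```

View pics/wrist8.png

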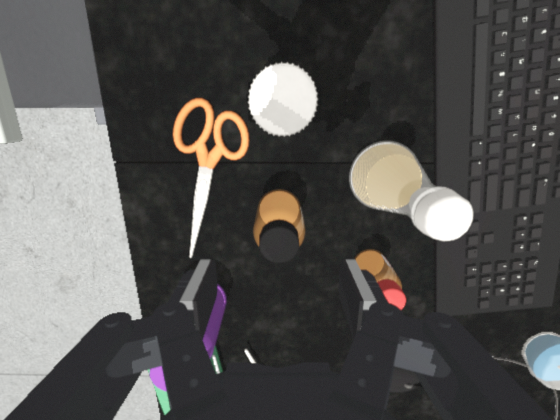

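```bash
python3 -c "
from w import *
cap('wrist8',None,None,.104,(280,242))"
```

```text
[[278.5 242.6]] [ 477.2 -238.5  104. ] encl [ 477.4 -238.8] 20.2
```

servo_tool(deltas=[-1, 0, 0.5, 0, 0, 0.1, -1.5, 0, 1, 0, 0, 0, -1, 0.1, 1.5, 0, 0, 0, -0.4, 0, 1.5, 0, 0, 0, 0, 0, 1.5, 0, 0, 0, 0, 0, 1, 0, 0, 0, 0, 0, 0, 0, 0, 0])

```text
clock: 22.75
position: [0.4774, -0.2403, 0.135]
ee_rot: [-0.003, 0.704, 0.71, -0.001]
contact_force: [-0.2, -0.6, 0.7]
width: 0.0651
```

```bash
python3 g.py 476.8 -239.8 83
```

```text
pos [ 477.4 -240.3  135. ] delta cm [ 0.04 -0.03  5.2 ] rot deg [-0.32 -0.09  0.5 ] w 65.1 F [-0.2 -0.6  0.7] t 22.75
```

servo_tool(deltas=[0.1, 0, 0.5, -0.3, 0, 0.5, 0, 0, 1, 0, 0, 0, 0, 0, 1, 0, 0, 0, 0, 0, 1, 0, 0, 0, 0, 0, 1, 0, 0, 0, 0, 0, 0.7, 0, 0, 0, 0, 0, 0, 0, 0, 0])

```text
clock: 23.45
position: [0.4783, -0.2392, 0.0794]
ee_rot: [0.0, 0.707, 0.707, 0.001]
contact_force: [0.2, -0.2, -0.8]
width: 0.0653
```

```bash
python3 g.py 476.8 -239.6 81.5
```

```text
pos [ 478.3 -239.2   79.4] delta cm [-0.04 -0.15 -0.21] rot deg [ 0.1  -0.02  0.05] w 65.3 F [ 0.2 -0.2 -0.8] t 23.45
```

servo_tool(deltas=[0, -0.1, -0.2, 0, 0, 0, 0, 0, 0, 0, 0, 0])

```text
clock: 23.65
position: [0.4773, -0.2392, 0.0814]
ee_rot: [0.0, 0.707, 0.707, 0.001]
contact_force: [-0.1, -0.5, -0.3]
width: 0.0649
```

servo_tool(deltas=[0, 0, 0, 0, 0, 0, 0, 0, 0, 0, 0, 0, 0, 0, 0, 0, 0, 0, 0, 0, 0, 0, 0, 0, 0, 0, 0, 0, 0, 0, 0, 0, 0, 0, 0, 0, 0, 0, 0, 0, 0, 0], jaw=2)

```text
clock: 24.35
position: [0.4779, -0.2397, 0.0826]
ee_rot: [0.002, 0.707, 0.707, 0.001]
contact_force: [-0.2, -0.1, -0.3]
width: 0.0363
```

```bash
python3 g.py 476.8 -239.6 81.5
```

```text
pos [ 477.9 -239.7   82.6] delta cm [ 0.01 -0.11  0.11] rot deg [0.21 0.05 0.05] w 36.3 F [-0.2 -0.1 -0.3] t 24.35
```

servo_tool(deltas=[0, 0, -0.3, 0.2, 0, 0, 0, 0, -1, 0, 0, 0, 0, 0, -2, 0, 0, 0, 0, 0, -3, 0, 0, 0, 0, 0, -3, 0, 0, 0, 0.5, 0, -3, 0, 0, 0, 1.5, 0, -2, 0, 0, 0, 2.5, 0, -1.2, 0, 0, 0, 3.5, 0, 0, 0, 0, 0, 3.5, 0, 0, 0, 0, 0, 3.5, 0, 0, 0, 0, 0, 3.5, 0, 0, 0, 0, 0, 3.5, 0, 0, 0, 0, 0, 3.5, 0, 0, 0, 0, 0, 3.5, 0, 0, 0, 0, 0, 3.5, 0, 0, 0, 0, 0, 3, 0, 0, 0, 0, 0, 2, 0, 0, 0, 0, 0, 1, 0, 0, 0, 0, 0, 0, 0, 0, 0, 0, 0])

```text
clock: 26.35
position: [0.477, 0.1599, 0.2555]
ee_rot: [0.004, 0.708, 0.706, 0.003]
contact_force: [0.6, -0.5, -2.3]
width: 0.0357
```

```bash
python3 g.py 477 230.3 235
```

```text
pos [477.  159.9 255.5] delta cm [ 7.05 -0.04  2.04] rot deg [ 0.59  0.08 -0.1 ] w 35.7 F [ 0.6 -0.5 -2.3] t 26.35
```

servo_tool(deltas=[1.5, 0, 0, 0.5, 0, -0.1, 2, 0, 0, 0, 0, 0, 2, 0, 0, 0, 0, 0, 1.2, 0, 1, 0, 0, 0, 0.3, 0, 1, 0, 0, 0, 0, 0, 0.5, 0, 0, 0, 0, 0, 0, 0, 0, 0])

```text
clock: 27.05
position: [0.4775, 0.2237, 0.2284]
ee_rot: [0.004, 0.709, 0.705, -0.003]
contact_force: [-0.1, -0.3, -1.7]
width: 0.0359
```

```bash
python3 g.py 477 230.3 180;python3 -c "
from h import *
snap('wrist','wrist9')
snap('side','side9')"; python3 g.py 477 230.3 180
```

```text
pos [477.5 223.7 228.4] delta cm [ 0.7  -0.06  4.83] rot deg [ 0.03  0.54 -0.32] w 35.9 F [-0.1 -0.3 -1.7] t 27.05
pos [478.  224.  229.3] delta cm [ 0.67 -0.11  4.92] rot deg [ 0.12  0.5  -0.33] w 35.8 F [-0.1  0.3 -1.8] t 27.15
```

View pics/wrist9.png

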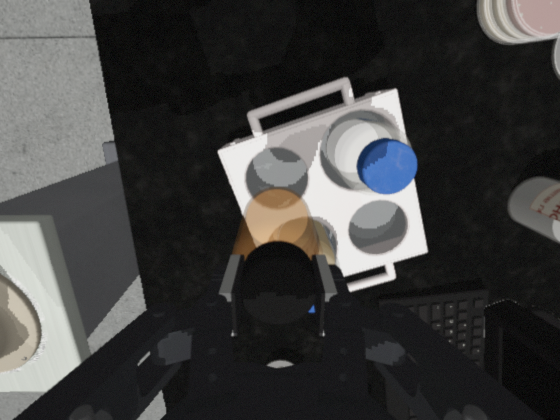

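View pics/side9.png

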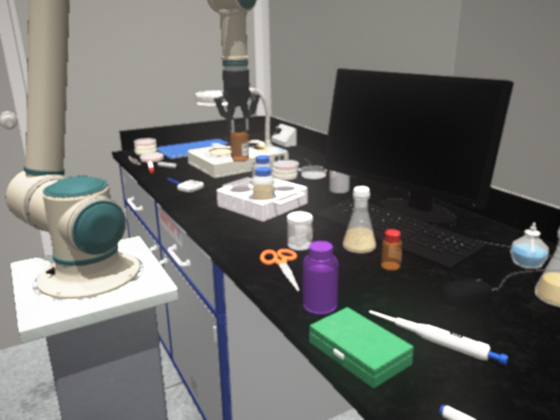

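The amber bottle hangs upright in the gripper (side view 240,145; wrist view 278,240). Next: correct the position, then descend.

servo_tool(deltas=[0.6, -0.1, 0.5, 0.1, 0.5, -0.3, 0, 0, 1.5, 0, 0, 0, 0, 0, 2, 0, 0, 0, 0, 0, 2, 0, 0, 0, 0, 0, 1, 0, 0, 0, 0, 0, 0, 0, 0, 0])

```text
clock: 27.75
position: [0.4791, 0.2302, 0.1587]
ee_rot: [0.001, 0.708, 0.706, 0.003]
contact_force: [0.3, 0.5, -1.6]
width: 0.036
```

```bash
python3 g.py 477 230.3 86.5
```

```text
pos [479.1 230.2 158.7] delta cm [-0.02 -0.25  7.22] rot deg [ 0.34 -0.22 -0.13] w 36.0 F [ 0.3  0.5 -1.6] t 27.75
```

servo_tool(deltas=[0, -0.2, 0.5, 0.3, -0.2, -0.1, 0, 0, 1, 0, 0, 0, 0, 0, 1, 0, 0, 0, 0, 0, 1, 0, 0, 0, 0, 0, 1, 0, 0, 0, 0, 0, 1, 0, 0, 0, 0, 0, 0.6, 0, 0, 0, 0, 0, 0, 0, 0, 0])

```text
clock: 28.55
position: [0.4787, 0.2309, 0.0945]
ee_rot: [0.001, 0.707, 0.707, 0.002]
contact_force: [-0.4, 0.0, -1.7]
width: 0.0362
```

```bash
python3 g.py 477 230.3 86.5
```

```text
pos [478.7 230.9  94.5] delta cm [-0.06 -0.18  0.8 ] rot deg [ 0.22 -0.09 -0.02] w 36.2 F [-0.4  0.  -1.7] t 28.55
```

servo_tool(deltas=[0, -0.15, 0.3, 0.2, -0.1, 0, 0, 0, 0.2, 0, 0, 0, 0, 0, 0.2, 0, 0, 0, 0, 0, 0.1, 0, 0, 0, 0, 0, 0.1, 0, 0, 0, 0, 0, 0, 0, 0, 0])

```text
clock: 29.15
position: [0.4782, 0.2315, 0.087]
ee_rot: [0.001, 0.707, 0.707, 0.001]
contact_force: [0.8, 0.2, -1.5]
width: 0.0364
```

```bash
python3 g.py 477 230.3 86.5
```

```text
pos [478.2 231.5  87. ] delta cm [-0.12 -0.12  0.05] rot deg [ 0.17 -0.06 -0.02] w 36.4 F [ 0.8  0.2 -1.5] t 29.15
```

servo_tool(deltas=[-0.1, -0.1, 0.2, 0.1, 0, 0, 0, 0, 0.15, 0, 0, 0])

```text
clock: 29.35
position: [0.4783, 0.2316, 0.0865]
ee_rot: [0.0, 0.707, 0.707, 0.003]
contact_force: [-3.5, -1.6, 11.0]
width: 0.036
```

```bash
python3 g.py 477 230.3 86.5
```

```text
pos [478.3 231.6  86.5] delta cm [-0.13 -0.13  0.  ] rot deg [ 0.27 -0.22 -0.05] w 36.0 F [-3.5 -1.6 11. ] t 29.35
```

servo_tool(deltas=[0, 0, 0, 0, 0, 0, 0, 0, 0, 0, 0, 0])

```text
clock: 29.55
position: [0.4786, 0.2317, 0.0871]
ee_rot: [0.001, 0.707, 0.707, 0.004]
contact_force: [-0.3, 0.9, -2.2]
width: 0.0357
```

servo_tool(deltas=[0, 0, 0, 0, 0, 0, 0, 0, 0, 0, 0, 0, 0, 0, 0, 0, 0, 0, 0, 0, 0, 0, 0, 0, 0, 0, 0, 0, 0, 0, 0, 0, -0.5, 0, 0, 0, 0, 0, -1, 0, 0, 0, 0, 0, -2, 0, 0, 0, 0, 0, -3, 0, 0, 0, 0, 0, -3, 0, 0, 0, 0, 0, -2, 0, 0, 0], jaw=5.5)

```text
clock: 30.65
position: [0.4767, 0.2306, 0.2059]
ee_rot: [-0.0, 0.707, 0.707, 0.001]
contact_force: [0.1, -0.5, -0.6]
width: 0.0551
```

```bash
python3 -c "
from h import *
snap('wrist','wrist10')"; python3 g.py 597 -315.8 220
```

```text
pos [478.6 231.2 209.1] delta cm [-54.69  11.89  -1.24] rot deg [ 0.43 -0.25 -0.05] w 55.0 F [ 1.  -0.7  2.2] t 30.7
```

View pics/wrist10.png

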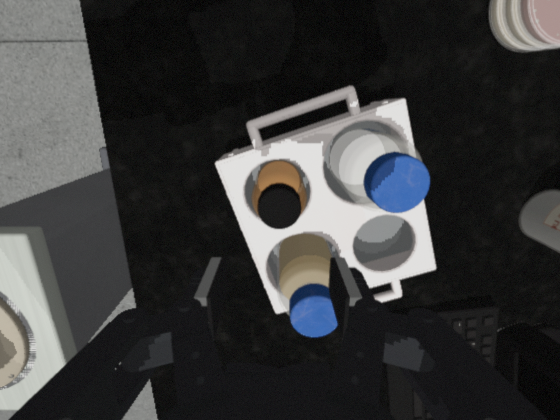

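The amber mid bottle, cap at (280,205), stands in its narrow opening. Now the red-capped one.

servo_tool(deltas=[-1, 0, -1, 0.4, -0.2, 0, -2, 0, -1, 0, 0, 0, -3.5, 0, -1, 0, 0, 0, -4, 0, 0, 0, 0, 0, -4.5, 0, 0, 0, 0, 0, -4.5, 0.3, 0, 0, 0, 0, -4.5, 0.5, 0, 0, 0, 0, -4.5, 0.8, 0, 0, 0, 0, -4.5, 1, 0, 0, 0, 0, -4.5, 1.2, 0, 0, 0, 0, -4.5, 1.2, 0, 0, 0, 0, -4, 1.2, 0, 0, 0, 0, -3, 1.2, 0, 0, 0, 0, -2, 1, 0, 0, 0, 0, -1, 0.5, 0, 0, 0, 0, 0, 0, 0, 0, 0, 0], jaw=6)

```text
clock: 32.3
position: [0.5717, -0.3083, 0.2481]
ee_rot: [0.005, 0.706, 0.708, 0.007]
contact_force: [-0.1, -0.3, 0.5]
width: 0.06
```

```bash
python3 -c "
from h import *
snap('wrist','wrist11')
from w import *
cap('wrist11',0,8,.086)"; python3 g.py 597 -315.8 220
```

```text
[[298.5 195.6]] [ 597.5 -315.1   86. ] encl [ 597.3 -315.5] 17.1
pos [ 571.3 -307.3  248.1] delta cm [-0.86  2.52  2.85] rot deg [ 0.96 -0.15  0.16] w 60.2 F [-0.   0.1 -0.8] t 32.35
```

View pics/wrist11.png

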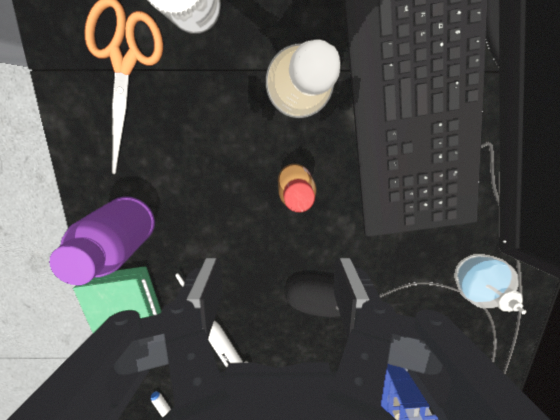

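servo_tool(deltas=[-0.4, 0.8, 0, 0.9, -0.1, 0.1, -0.4, 1, 0.5, 0, 0, 0, 0, 0.7, 1.5, 0, 0, 0, 0, 0, 2, 0, 0, 0, 0, 0, 2, 0, 0, 0, 0, 0, 2, 0, 0, 0, 0, 0, 1.5, 0, 0, 0, 0, 0, 1, 0, 0, 0, 0, 0, 0, 0, 0, 0])

```text
clock: 33.25
position: [0.5951, -0.3022, 0.1351]
ee_rot: [-0.005, 0.703, 0.711, 0.002]
contact_force: [-0.3, -0.2, 0.7]
width: 0.0599
```

```bash
python3 g.py 597.2 -315.6 67
```

```text
pos [ 595.1 -302.2  135.1] delta cm [-1.4   0.23  6.8 ] rot deg [-0.23 -0.51  0.58] w 59.9 F [-0.3 -0.2  0.7] t 33.25
```

servo_tool(deltas=[-0.8, 0.1, 0, -0.2, -0.5, 0.6, -0.6, 0.1, 0, 0, 0, 0, 0, 0, 0.5, 0, 0, 0, 0, 0, 0.5, 0, 0, 0, 0, 0, 0, 0, 0, 0])

```text
clock: 33.75
position: [0.5988, -0.318, 0.1268]
ee_rot: [0.003, 0.707, 0.707, 0.0]
contact_force: [-0.1, -0.2, -1.0]
width: 0.0603
```

```bash
python3 g.py 597.2 -315.6 67
```

```text
pos [ 598.8 -318.   126.8] delta cm [ 0.26 -0.19  5.98] rot deg [ 0.23  0.19 -0.05] w 60.3 F [-0.1 -0.2 -1. ] t 33.75
```

servo_tool(deltas=[0.2, -0.15, 0.5, 0.2, 0.2, 0, 0, 0, 1, 0, 0, 0, 0, 0, 1, 0, 0, 0, 0, 0, 1, 0, 0, 0, 0, 0, 1, 0, 0, 0, 0, 0, 0.9, 0, 0, 0, 0, 0, 0.1, 0, 0, 0, 0, 0, 0, 0, 0, 0])

```text
clock: 34.55
position: [0.5964, -0.3151, 0.0656]
ee_rot: [-0.001, 0.707, 0.707, 0.0]
contact_force: [0.1, 0.4, 0.0]
width: 0.0602
```

```bash
python3 g.py 597.2 -315.6 67
```

```text
pos [ 596.4 -315.1   65.6] delta cm [-0.05  0.08 -0.14] rot deg [-0.1  -0.12 -0.05] w 60.2 F [0.1 0.4 0. ] t 34.55
```

servo_tool(deltas=[0, 0.05, -0.1, 0, 0, 0, 0, 0, 0, 0, 0, 0])

```text
clock: 34.75
position: [0.5974, -0.3154, 0.067]
ee_rot: [-0.001, 0.707, 0.707, 0.0]
contact_force: [-0.0, 0.6, -0.5]
width: 0.0599
```

servo_tool(deltas=[0, 0, 0, 0, 0, 0, 0, 0, 0, 0, 0, 0, 0, 0, 0, 0, 0, 0, 0, 0, 0, 0, 0, 0, 0, 0, 0, 0, 0, 0, 0, 0, 0, 0, 0, 0, 0, 0, 0, 0, 0, 0], jaw=2)

```text
clock: 35.45
position: [0.5979, -0.3158, 0.0683]
ee_rot: [0.0, 0.707, 0.707, 0.0]
contact_force: [-0.2, -0.8, -0.3]
width: 0.0308
```

```bash
python3 g.py 597.2 -315.6 67
```

```text
pos [ 597.9 -315.8   68.3] delta cm [ 0.02 -0.07  0.13] rot deg [ 0.05 -0.02 -0.05] w 30.8 F [-0.2 -0.8 -0.3] t 35.45
```

servo_tool(deltas=[0, 0, -0.3, 0, 0, 0, 0, 0, -1, 0, 0, 0, 0, 0, -2, 0, 0, 0, 0, 0, -3, 0, 0, 0, 0, 0, -3, 0, 0, 0, 0, -0.5, -3, 0, 0, 0, 0, -1, -3, 0, 0, 0, 0.5, -1, -2, 0, 0, 0, 1.5, -1, -1, 0, 0, 0, 3, -0.5, 0, 0, 0, 0, 3.5, 0, 0, 0, 0, 0, 3.5, 0, 0, 0, 0, 0, 3.5, 0, 0, 0, 0, 0, 3.5, 0, 0, 0, 0, 0, 3.5, 0, 0, 0, 0, 0, 3.5, 0, 0, 0, 0, 0, 3, 0, 0, 0, 0, 0, 2, 0, 0, 0, 0, 0, 1, 0, 0, 0, 0, 0])

```text
clock: 37.35
position: [0.5557, 0.0138, 0.271]
ee_rot: [0.006, 0.709, 0.705, 0.003]
contact_force: [-1.2, 0.6, -1.3]
width: 0.031
```

```bash
python3 g.py 596.2 170.6 270
```

```text
pos [555.7  13.8 271. ] delta cm [15.7   3.96  0.09] rot deg [ 0.7   0.21 -0.34] w 31.0 F [-1.2  0.6 -1.3] t 37.35
```

servo_tool(deltas=[1.5, 0, 0, 0.7, 0.2, -0.3, 2.5, 0.2, 0, 0, 0, 0, 3, 0.5, 0, 0, 0, 0, 3, 0.8, 0, 0, 0, 0, 2.5, 0.8, 0, 0, 0, 0, 1.5, 0.8, 0, 0, 0, 0, 1, 0.5, 0, 0, 0, 0, 0.3, 0.2, 0, 0, 0, 0, 0, 0, 0, 0, 0, 0])

```text
clock: 38.25
position: [0.5971, 0.1705, 0.2723]
ee_rot: [0.001, 0.709, 0.706, -0.002]
contact_force: [-1.1, -0.6, -1.8]
width: 0.0309
```

```bash
python3 g.py 596.2 170.6 200;python3 -c "
from h import *
snap('wrist','wrist12')
snap('top','top12')"; python3 g.py 596.2 170.6 200
```

```text
pos [597.1 170.5 272.3] delta cm [ 0.04 -0.08  7.23] rot deg [-0.06  0.22 -0.26] w 30.9 F [-1.1 -0.6 -1.8] t 38.25
pos [596.7 169.9 272.4] delta cm [ 0.1  -0.04  7.24] rot deg [-0.07  0.22 -0.3 ] w 31.2 F [-0.3 -0.6 -1. ] t 38.35
```

View pics/wrist12.png

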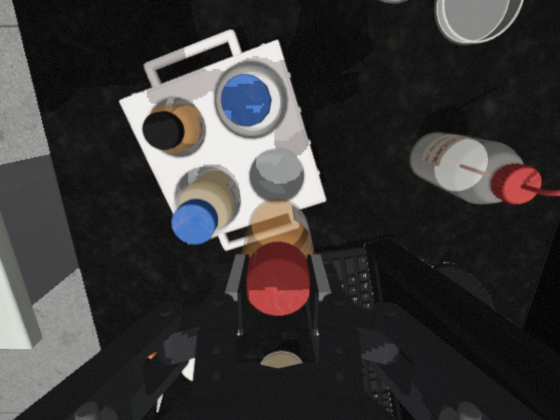

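View pics/top12.png

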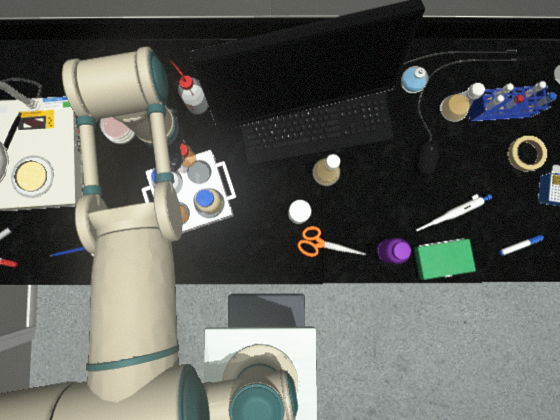

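servo_tool(deltas=[0.1, 0, 0.5, 0, 0.2, -0.3, 0, 0, 1.5, 0, 0, 0, 0, 0, 2, 0, 0, 0, 0, 0, 2, 0, 0, 0, 0, 0, 2, 0, 0, 0, 0, 0, 2, 0, 0, 0, 0, 0, 1, 0, 0, 0, 0, 0, 0, 0, 0, 0])

```text
clock: 39.15
position: [0.595, 0.1642, 0.1593]
ee_rot: [0.001, 0.709, 0.705, -0.001]
contact_force: [0.6, -0.1, -1.3]
width: 0.031
```

```bash
python3 g.py 596.2 170.6 72.3
```

```text
pos [595.  164.2 159.3] delta cm [0.66 0.12 8.7 ] rot deg [ 0.01  0.09 -0.35] w 31.0 F [ 0.6 -0.1 -1.3] t 39.15
```

servo_tool(deltas=[0.6, 0.1, 0, 0, 0, -0.3, 0, 0, 0.5, 0, 0, 0, 0, 0, 0.5, 0, 0, 0, 0, 0, 0, 0, 0, 0])

```text
clock: 39.55
position: [0.5979, 0.1706, 0.1516]
ee_rot: [0.002, 0.707, 0.707, 0.002]
contact_force: [0.1, 0.1, -1.2]
width: 0.031
```

```bash
python3 g.py 596.2 170.6 72.3
```

```text
pos [597.9 170.6 151.6] delta cm [ 0.   -0.21  7.93] rot deg [ 0.31  0.04 -0.05] w 31.0 F [ 0.1  0.1 -1.2] t 39.55
```

servo_tool(deltas=[0, -0.15, 0.5, 0.3, 0, 0, 0, 0, 1, 0, 0, 0, 0, 0, 1, 0, 0, 0, 0, 0, 1, 0, 0, 0, 0, 0, 1, 0, 0, 0, 0, 0, 1, 0, 0, 0, 0, 0, 1, 0, 0, 0, 0, 0, 0.5, 0, 0, 0, 0, 0, 0, 0, 0, 0])

```text
clock: 40.45
position: [0.5958, 0.1705, 0.0745]
ee_rot: [-0.0, 0.707, 0.707, -0.001]
contact_force: [0.8, -0.5, -0.3]
width: 0.0312
```

```bash
python3 g.py 596.2 170.6 72.3
```

```text
pos [595.8 170.5  74.5] delta cm [0.01 0.04 0.22] rot deg [-0.11  0.06 -0.03] w 31.2 F [ 0.8 -0.5 -0.3] t 40.45
```

servo_tool(deltas=[0, 0, 0.1, 0, 0, 0, 0, 0, 0.1, 0, 0, 0, 0, 0, 0.15, 0, 0, 0])

```text
clock: 40.75
position: [0.5965, 0.1706, 0.0723]
ee_rot: [0.0, 0.707, 0.707, -0.0]
contact_force: [-3.7, -1.0, 9.4]
width: 0.0314
```

```bash
python3 g.py 596.2 170.6 72.3
```

```text
pos [596.5 170.6  72.3] delta cm [-0.   -0.03  0.  ] rot deg [-0.01  0.05 -0.03] w 31.4 F [-3.7 -1.   9.4] t 40.75
```

On the floor at the expected height. Release and rise.

servo_tool(deltas=[0, 0, 0, 0, 0, 0, 0, 0, 0, 0, 0, 0])

```text
clock: 40.95
position: [0.5972, 0.1708, 0.0734]
ee_rot: [0.001, 0.707, 0.707, 0.001]
contact_force: [0.9, -0.0, -1.8]
width: 0.0311
```

servo_tool(deltas=[0, 0, 0, 0, 0, 0, 0, 0, 0, 0, 0, 0, 0, 0, 0, 0, 0, 0, 0, 0, 0, 0, 0, 0, 0, 0, 0, 0, 0, 0, 0, 0, -0.5, 0, 0, 0, 0, 0, -1, 0, 0, 0, 0, 0, -2, 0, 0, 0, 0, 0, -3, 0, 0, 0, 0, 0, -3, 0, 0, 0, 0, 0, -3, 0, 0, 0, 0, 0, -3, 0, 0, 0, 0, 0, -1, 0, 0, 0, -1.5, -0.5, 0, 0, 0, 0, -3, -1, 0, 0, 0, 0, -3, -1, 0, 0, 0, 0, -3, -1, 0, 0, 0, 0, -2, -0.5, 0, 0, 0, 0, 0, 0, 0, 0, 0, 0], jaw=5)

```text
clock: 42.85
position: [0.5495, 0.0378, 0.2428]
ee_rot: [-0.001, 0.707, 0.708, -0.003]
contact_force: [-0.3, 0.4, 1.0]
width: 0.05
```

```bash
python3 -c "
from h import *
for n in ('wrist','top','side'): snap(n,n+'13')
im=load('side13')[0][130:280,150:420]; cv2.imwrite('pics/c13.png',cv2.resize(im[:,:,::-1],None,fx=2.8,fy=2.8,interpolation=3))"; python3 g.py 536 200 300
```

```text
pos [551.1  40.9 243.4] delta cm [15.92 -1.46 -5.67] rot deg [-0.21  0.04  0.24] w 49.9 F [-0.9  0.   0.1] t 43.0
```

View pics/wrist13.png

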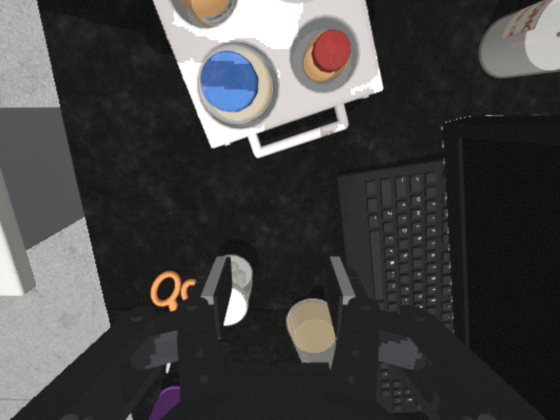

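View pics/top13.png

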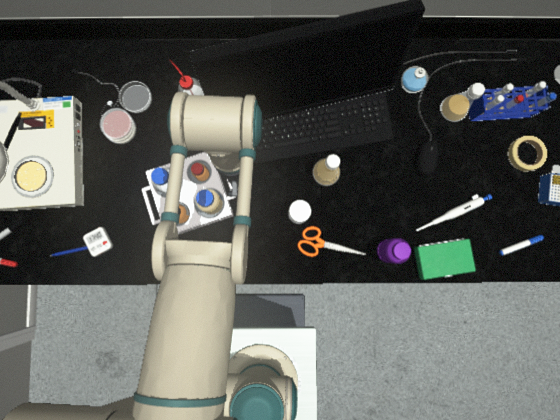

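View pics/c13.png

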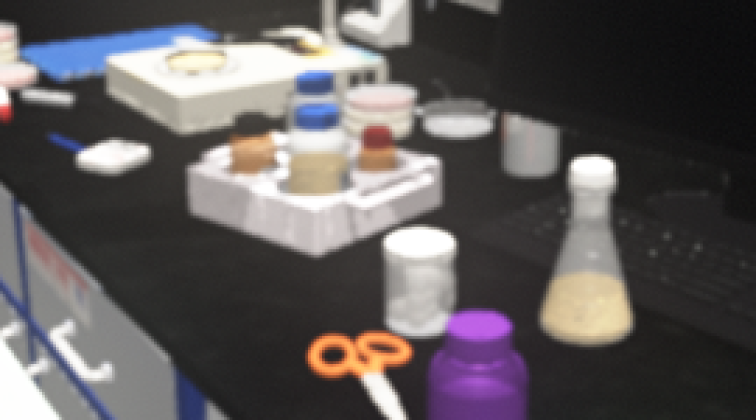

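Side crop: all four bottles stand upright in the carrier, the amber black cap at (253,140), both blue caps at (316,95), and the red cap at (376,140). I'll clear the arm from the top view for a numeric check.

servo_tool(deltas=[-1, -0.5, -0.5, 0, 0, 0, -2.5, -1, -0.5, 0, 0, 0, -4, -1, 0, 0, 0, 0, -4, -1, 0, 0, 0, 0, -4, -1, 0, 0, 0, 0, -4, -1, 0, 0, 0, 0, -4, -1, 0, 0, 0, 0, -4, -1, 0, 0, 0, 0, -3, 0, 0, 0, 0, 0, -1.5, 0, 0, 0, 0, 0, 0, 0, 0, 0, 0, 0, 0, 0, 0, 0, 0, 0])

```text
clock: 44.2
position: [0.4795, -0.2861, 0.255]
ee_rot: [-0.001, 0.699, 0.715, -0.001]
contact_force: [0.0, 0.1, 0.1]
width: 0.0502
```

```bash
cat > f.py <<'E'
from h import *
im,d,c=snap('top','top14'); P=cloud(d,c); Z=P[:,:,2]
u,v=np.meshgrid(np.arange(560),np.arange(420))
def run(lab,xy,z):
    m=(abs(Z-z)<.010)&(d>0)&(np.hypot(P[:,:,0]-xy[0],P[:,:,1]-xy[1])<.035)
    k=max(cv2.findContours(m.astype(np.uint8),0,1)[0],key=cv2.contourArea); M=cv2.moments(k)
    p=onz(c,[[M['m10']/M['m00'],M['m01']/M['m00']]],z)[0]*1000
    print(lab,p.round(1)[:2],'top z',round(float(np.median(Z[m]))*1000,1))
run('clear',(.566,.26),.136);run('beige',(.507,.141),.136);run('amid',(.477,.231),.108);run('asm',(.596,.171),.09)
run('flask',(.6,-.194),.157);run('jar',(.479,-.112),.08)
E
python3 f.py; python3 m.py top14 | grep hole; python3 g.py 0 0 0
```

```text
clear [566.9 258. ] top z 134.5
beige [508.4 139.2] top z 134.2
amid [476.8 230.1] top z 106.7
asm [595.6 169.3] top z 89.4
flask [ 599.2 -193.9] top z 153.1
jar [ 479.1 -112.2] top z 79.2
hole [477.  230.3] [71.4 74.2] [177. 213.]
hole [501.8 300.1] [ 21.8 124.4] [152. 205.]
hole [507.5 142.2] [87.2 94. ] [208. 202.]
hole [569.6  99.5] [ 22.9 122.7] [224. 181.]
hole [595.7 170.4] [71.6 73. ] [199. 172.]
pos [ 479.5 -285.9  255. ] delta cm [ 29.75 -47.18  25.6 ] rot deg [-0.15  0.04  1.37] w 50.1 F [-0.3 -0.3  0.4] t 44.25
```

View pics/top14.png

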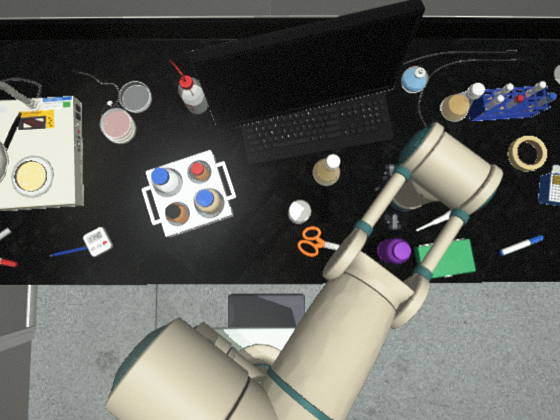

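The top view shows all four bottles centred in their openings, with the carrier (rail holes within 0.5 mm), flask and jar unmoved. The arm is clear, so I'm handing in.

```bash
python3 -c "
from rig import manip
print(manip.sign_off())"
```

```text
the job is handed in; nothing more can be done
None
```

All four reagent bottles are packed upright in the carrier, and I handed the job in at about 44 s. I lifted each by its cap and set it down on the floor with light contact, 6–11 N on the wrist. The order was:

1. The clear bottle, into the far wide opening.
2. The beige bottle, into the near wide opening.
3. The amber bottle with the black cap, into the near narrow opening.
4. The amber bottle with the red cap, into the far narrow opening.

**Last checks:** In the final top view every cap was within about 3 mm of its opening's centre. Cap heights were 134.5, 134.2, 106.7 and 89.4 mm; I expected 136, 136, 108 and 90 mm, so the difference is within camera error. The carrier's rails were within 0.5 mm of where they started, and the flask and jar were within 1 mm. I never reached for the purple look-alike. The gripper was empty and clear of everything.

**Disagreements:**
- The wrist and top cameras differed by 1–2 mm, so I used values between the two or made small corrections.
- The flask's top read 153 mm instead of 157 mm in the last view, with its position unchanged. I did not find out why.

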